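Dock the fittings pallet and turn its catch

ROBOT

A 7-joint arm with a two-finger parallel gripper is mounted at the origin on a cart in front of the work surface, level with it; the furniture and walls round the work are solid. World frame = base frame: x ahead of the robot, y to its left, z up, the work surface at z = 0. Lengths are in m, angles in rad, forces in N, time in s.
With the tool pointing down it reaches from about 0.425 to 0.925 m from the base axis. Payload 6.8 kg.
Tool frame: the origin (TCP) lies on the front face of the gripper's body, between the roots of the fingers; the fingertips stand 73 mm ahead of it and the grasp point (between the pads) lies 54 mm ahead of it; z points along the fingers, x is the direction in which the jaws open and shut, and the axes are right-handed (so a half turn about z gives the same grasp; the last joint's range is limited). The gripper opens to 85 mm and grips with 20 to 120 N. Pads are 22 mm wide; open, the fingers measure 114 mm over their backs; the gripper's body (76 mm by 85 mm) begins 54 mm behind the grasp point. The pads swing forward as they close: fully open they stand 13 mm farther back than shut.
Start: joints at [-1.351, 0.477, 0.022, 1.555, -0.011, 1.109, -0.083], TCP at [0.217, 0.639, 0.304] pointing down, gripper open.
Joint ranges: [-2.96, 2.96], [-0.34, 2.1], [-1.41, 1.46], [0.24, 2.44], [-1.37, 4.51], [0.17, 1.92], [-2.96, 2.96]. Speed limits (rad/s): [2.39, 2.39, 3.14, 3.14, 3.14, 3.14, 3.14].

INTERFACE

Orientations are given as a unit quaternion [w, x, y, z].
In Python, from station import get_obs, read_camera, hand_in gives the robot as it stands. The module is installed in compiled form; this text tells all that it offers.
- The arm moves only by the shell command python3 -m creep 'ROWS' [FORCE]. ROWS is JSON, a list that holds one entry, the list of rows, each a list of 7 numbers: the turn, a rotation vector about the tool's x, y, z in rad, then the shift along the tool's x, y, z in m, then the finger opening in m, from 0 to 0.0854. A call has 1 to 20 rows; each row shifts and turns the pose as measured when the row begins, along the tool's axes as they then stand; what a row does not reach is not made up. A row lasts 1/12 s, in which the tool goes at most 41.7 mm and 7.16 degrees, less where a joint would pass 70% of its speed; a pose out of reach is approached as far as the arm can. A call is refused whole if a number of a shift passes 0.0417 or a number of a turn 0.125, either way. A call with a gripper value outside its range is refused whole. The fingers move at their own pace and stop on an object; FORCE is the grip in N (left out, the last holds). Time passes only in rows, so rows that do not move let the fingers close. It gives the time, the measured TCP pose, the force and the opening at its end, in the units of the state.
- get_obs(): the state, without advancing time (a new reading comes with each control period).
- read_camera(name): name is "side" or "top" or "wrist"; returns a dict with "color" (384x512x3 uint8, red, green, blue), "range_z" (384x512 float32, m along the optical axis (not along the pixel's ray), 0 where there is no reading), "fovy" (degrees; the focal length in pixels is half the picture's height over the tangent of half this angle, whatever the lens; pixels are square), "cx", "cy" (the principal point, pixels), "rvec" (rotation vector, rad) and "tvec" (3), from world to camera coordinates, as OpenCV has them. Camera axes: x right, y down, z forward; pixel columns grow to the right and rows downward; lengths in m; the calibration is good to about 2 mm. A picture is of the moment at which its call begins.
- hand_in(): hands the job in, once; it reports no verdict.
The state is a dict: "t": time; "q": joint angles; "joint_vel": joint speeds; "joint_torque": joint torques, N m; "eef_pos": TCP position; "tool_rot": TCP orientation; "contact_force": force on the tool from outside, world axes, zero at the start; "torque": the same for the moment, N m; "gripper_width": opening from 0.0 (shut) to 1.0 (fully open).
Only numpy, scipy, OpenCV 4.12 (cv2) and the standard library are available. Lean on these libraries where they do the work, as an engineer would, in place of code of your own. Each camera call takes 0.05 s, during which the arm holds its last target.

TASK

The plywood pallet with the pipe fittings rests on the two notched rails of the bench fixture, short of its place. Push it by its trailing end (the end with the dark raised strip) along the rails until it drops fully home into the locating notches and lies flat, then push the black knob of the swing catch round until the steel bar lies square across the edge of the board. Only push with the fingertips: lift nothing, keep the fittings standing in their pockets, leave the other things on the bench alone, and finish with the arm clear.

Things in the scene. Friction and masses are not known exactly. Their poses are not given: they have to be found in the camera images.
- dock: Bench fixture, fixed. Grey base plate 290 x 156 x 10 mm; two steel rails along its x, 290 mm long, tops 30 mm above the bench, between bright side lips (inner faces y = +-56.5 mm, tops at z = 40 mm). Each rail has two notches 7 mm deep, x = -17 to 1 mm and 68 to 102 mm; no other stop. Origin: centre of the base's underside. x = the way the pallet is pushed in, y = left of that (side of the catch), z up.
- dock_seat (a point): Point of the fixture, at x = 40, y = 0, z = 30 mm from dock's origin, axes as dock: here the middle of the board's underside (pallet_mid) lies when the pallet is home in the notches.
- pallet: The loose pallet, as a body; origin 6 mm below pallet_mid, at the underside of its keys; x = the way it slides. Under the board are two cross keys 6 mm high which ride on the rail tops: 30 mm wide at x = 45 mm, 14 mm wide at x = -48 mm. The wide key bridges the narrow notch, so the pallet drops only in its own place, with 2 mm play each way; then it can go no further.
- pallet_mid (a point): Middle of the underside of the pallet's plywood board, 130 (along x) x 110 x 14 mm. It starts 55 to 105 mm short of dock_seat along x and 6 mm above it, riding on the rail tops; when home it has dropped 6 mm, to dock_seat's height. Pallet and fittings weigh 0.5 to 0.75 kg in all; it takes about 2 to 6 N to push along.
- push_face (a point): Middle of the pallet's trailing end face, the face to push along x: upright, 110 mm wide, from 13 mm below to 13 mm above this point, formed by the board and the dark wooden strip (12 x 110 x 12 mm) on top of it. Axes as pallet. Nothing stands above it; behind it are only the rails and their lips, and at least 15 mm of base plate, then bare bench.
- catch (a joint): Angle of the swing catch, rad. Starts parked clear of the pallet, -0.5 to 0.1; 0 = bar points along dock's x; grows as the bar swings (clockwise from above) over the board; 1.57 = square across the board's edge, stops at 1.6. About 1 N at the knob moves it; it stays where left. The bar passes 2 mm above the board when the pallet is home, but strikes its side while the pallet rides high.
- catch_pivot (a point): Upright pivot of the catch, fixed at x = 70, y = 78, z = 51 mm from dock's origin (level of the bar's top), axes as dock. The bar is 52 mm long from here, 16 mm wide, 5 mm thick.
- catch_knob (a point): Middle, half-way up, of the black upright knob on the bar's free end, 42 mm from the pivot: 15 mm diameter, from 13 mm below this point (bar's top) to 12 mm above it. x axis = from pivot to knob. Push it sideways.
- nipple_0: Steel hex nipple, 27 x 31 x 37 mm, stands in a pocket of the pallet; origin at the centre of its foot, 6 mm above the underside of the board; must stay standing there
- nipple_1: As nipple_0.
- nipple_2: As nipple_0.
- plug_0: Brass plug with a square head, 25 x 25 x 23 mm, stands in a pocket of the pallet; origin at the centre of its foot, 6 mm above the underside of the board; must stay standing there
- plug_1: As plug_0.
- caliper: Vernier caliper, 48 x 235 x 7 mm, lying; bystander, loose, must stay where it is; origin at the centre of its underside
- marker: Felt marker, 17 x 125 x 17 mm, lying; bystander, loose, must stay where it is; origin at the centre of its underside
- wood_jig: Wooden nest block, 60 x 70 x 38 mm; bystander, loose, must stay where it is; origin at the centre of its underside
- hex_key: Black hex key, 33 x 98 x 6 mm, lying; bystander, loose, must stay where it is; origin at the centre of its underside
- valve_dark: Dark grey valve body, 38 x 46 x 86 mm, upright; bystander, loose, must stay where it is; origin at the centre of its underside
- valve_a: Light grey valve body, 38 x 46 x 86 mm, upright; bystander, loose, must stay where it is; origin at the centre of its underside

How it is judged:
By the outcome, as a careful person would: the job done as asked, in the order asked, and still so for the second after the job is handed in, with the robot touching nothing.
It also fails if it takes over 54 s, if anything falls off the work surface, if the arm or the gripper's body presses on something with over 40 N, if the wrist force passes 120 N, or if a joint passes its speed limit or range.

## Working session

There is one attempt and no reset: what is moved stays moved. The work goes in short steps, Python scripts to look and compute and a shell command to move; the robot and the scene stay as the last step left them, time stands still between calls to the robot, and variables do not carry over. Pictures are saved under pics/ and viewed, and the job is handed in when it is done.

```bash
mkdir -p pics; cat > h.py <<'E'
import numpy as np, cv2
from station import get_obs, read_camera
def K(c):
    f=192/np.tan(np.radians(c["fovy"])/2); return f
def cloud(c):
    f=K(c); z=c["range_z"]; v,u=np.mgrid[0:384,0:512]
    P=np.stack([(u-c["cx"])/f*z,(v-c["cy"])/f*z,z],-1)
    R=cv2.Rodrigues(np.array(c["rvec"],float))[0]
    W=(P-np.array(c["tvec"]).ravel())@R
    W[z==0]=np.nan
    return W
def ray(c,u,v,h):
    f=K(c); R=cv2.Rodrigues(np.array(c["rvec"],float))[0]; t=np.array(c["tvec"]).ravel()
    o=-R.T@t; d=R.T@np.array([(u-c["cx"])/f,(v-c["cy"])/f,1]); s=(h-o[2])/d[2]; return o+s*d
def save(c,name,k=1.5):
    im=cv2.cvtColor(c["color"],cv2.COLOR_RGB2BGR); cv2.imwrite("pics/"+name,cv2.resize(im,None,fx=k,fy=k,interpolation=cv2.INTER_CUBIC))
E
python3 - <<'E'
from h import *
import pickle
for n in ["top","side","wrist"]:
    c=read_camera(n); pickle.dump(c,open(n+"0.pkl","wb")); save(c,n+"0.png")
    R=cv2.Rodrigues(np.array(c["rvec"],float))[0]; print(n,-R.T@np.array(c["tvec"]).ravel(),c["fovy"],c["cx"],c["cy"],R[2])
o=get_obs(); print({k:np.round(v,4).tolist() for k,v in o.items()})
E
```

```text
top [ 0.35058236 -0.04948763  0.92077865] 54.739907955583234 256.1477992851144 189.32081348864608 [ 0.18855579  0.0041988  -0.9820535 ]
side [0.45606274 0.867061   0.4363335 ] 54.949051365680425 254.79186513409428 192.61261149162914 [ 0.0788716  -0.92791441 -0.36435438]
wrist [0.15366376 0.66062503 0.37310602] 68.71081247357628 260.2935704945986 191.13601975847868 [ 0.25017479 -0.08571587 -0.96439897]
{'t': 0.15, 'q': [-1.3511, 0.4776, 0.0224, 1.5562, -0.0115, 1.1093, -0.0831], 'joint_vel': [-0.0, -0.0005, 0.0007, -0.0051, 0.0002, 0.0009, 0.0002], 'joint_torque': [0.0029, -59.6925, 1.6103, -28.1491, 0.0126, 0.0065, 0.0], 'eef_pos': [0.2172, 0.6387, 0.3031], 'tool_rot': [0.0005, 0.813, 0.5822, -0.0006], 'contact_force': [-0.6318, 0.7217, -0.7127], 'torque': [0.0425, 0.0122, -0.0097], 'gripper_width': 0.999}
```

View pics/top0.png

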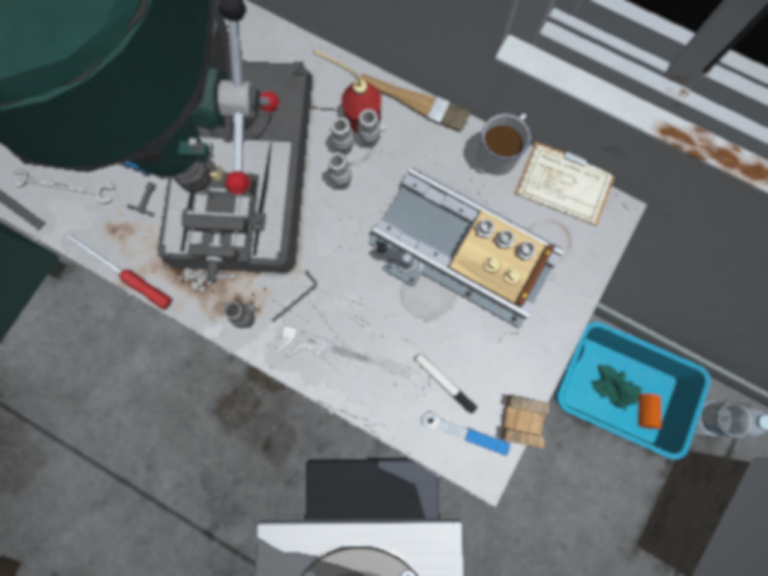

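View pics/side0.png

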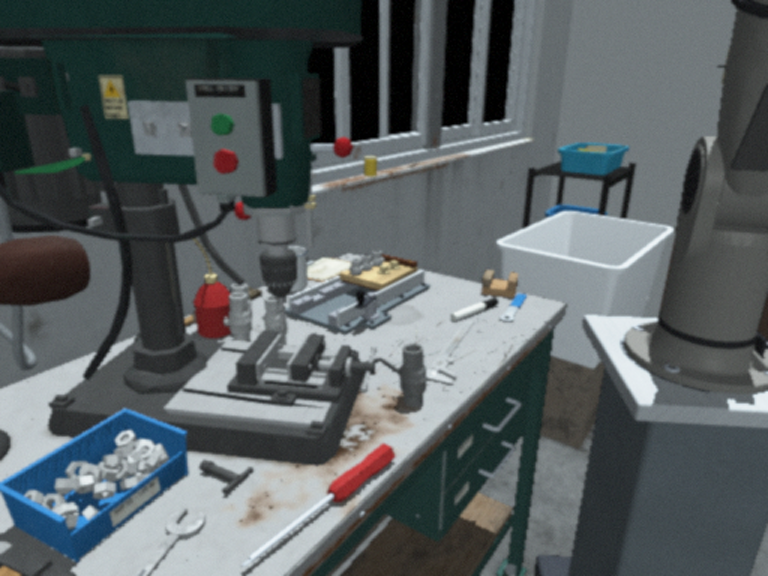

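```bash
python3 - <<'E'
from h import *
import pickle
c=pickle.load(open("top0.pkl","rb")); W=cloud(c)
R=cv2.Rodrigues(np.array(c["rvec"],float))[0]; print(R.round(2))
im=c["color"]; crop=im[90:230,230:390]; cv2.imwrite("pics/crop0.png",cv2.resize(cv2.cvtColor(crop,cv2.COLOR_RGB2BGR),None,fx=5,fy=5,interpolation=cv2.INTER_CUBIC)[:600])
for u,v in [(272,200),(340,170),(300,150),(360,180),(270,175),(310,160),(320,200),(345,215)]:
    print(u,v,W[v,u].round(4))
print(np.nanmedian(W[200:230,180:185,2]))
E
```

```text
[[-0.01 -1.   -0.01]
 [-0.98  0.01 -0.19]
 [ 0.19  0.   -0.98]]
272 200 [ 0.4995 -0.0851  0.0006]
340 170 [ 0.563  -0.2485  0.0496]
300 150 [ 0.6264 -0.1585  0.0097]
360 180 [ 0.5355 -0.2921  0.0605]
270 175 [ 0.5522 -0.0794  0.0514]
310 160 [ 0.5888 -0.1772  0.0495]
320 200 [ 0.4969 -0.2042  0.0086]
345 215 [ 0.4582 -0.2632  0.0128]
-0.0013900683803484337
```

View pics/wrist0.png

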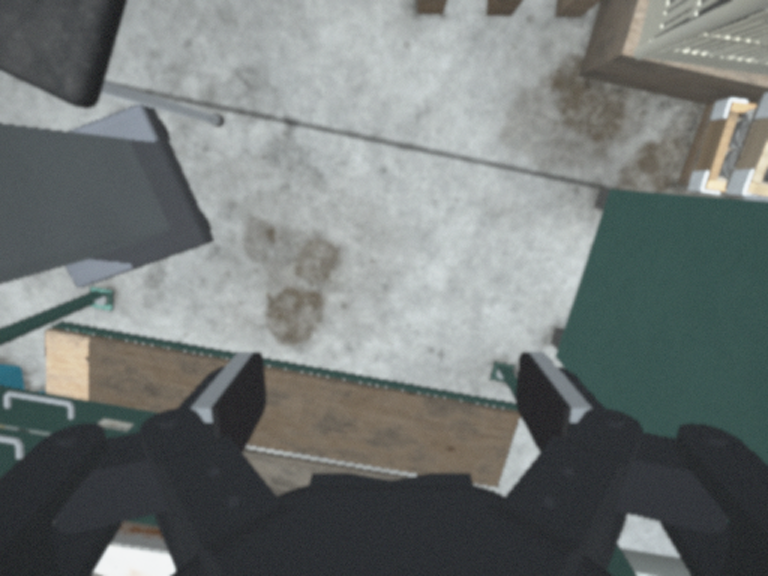

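View pics/crop0.png

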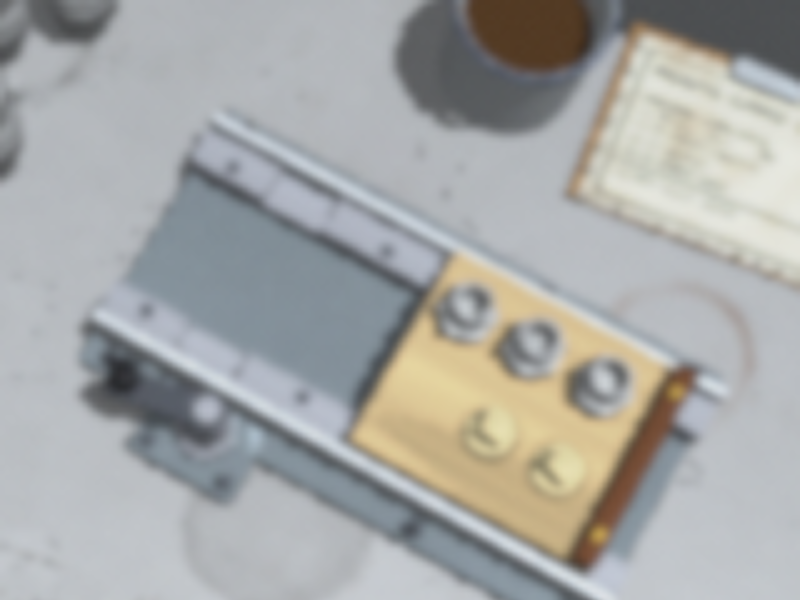

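```bash
cat > dock.py <<'E'
from h import *
import pickle
c=pickle.load(open("top0.pkl","rb")); W=cloud(c)
X,Y,Z=W[...,0],W[...,1],W[...,2]
roi=(X>0.40)&(X<0.70)&(Y>-0.42)&(Y<0.0)
m=(roi&(Z>0.0055)&(Z<0.075)).astype(np.uint8)
n,l,s,_=cv2.connectedComponentsWithStats(m); 
k=l[170,340]; M=l==k; print(s[k])
vis=c["color"].copy(); vis[M]=vis[M]//2+np.array([0,100,0],np.uint8)
cv2.imwrite("pics/mask.png",cv2.resize(vis[80:240,220:400,::-1],None,fx=4,fy=4))
P=W[M]
lip=P[(P[:,2]>0.036)&(P[:,2]<0.043)]
# direction via scan minimising spread of histogram
best=None
for a in np.radians(np.arange(140,170,0.1)):
    d=np.array([np.cos(a),np.sin(a)])
    
    y=lip[:,:2]@np.array([-d[1],d[0]])
    h=np.histogram(y,np.arange(y.min(),y.max()+.002,.002))[0]
    sc=(h**2).sum()
    if best is None or sc>best[0]: best=(sc,a)
print(np.degrees(best[1]))
E
python3 - <<'E'
exec(open('dock.py').read())
# rough axis from image: direction of rails
p=ray(c,230+610/5,90+600/5,.04); q=ray(c,230+95/5,90+320/5,.04); print(p,q,np.degrees(np.arctan2(*(q-p)[[1,0]])))
p=ray(c,230+730/5,90+382/5,.04); q=ray(c,230+215/5,90+115/5,.04); print(p,q,np.degrees(np.arctan2(*(q-p)[[1,0]])))
E
```

```text
[ 246  119  130   99 6847]
168.49999999999838
[ 0.46681003 -0.27417074  0.04      ] [ 0.60849093 -0.0290088   0.04      ] 59.97606503896804
[ 0.57338279 -0.33898791  0.04      ] [ 0.71480373 -0.0901118   0.04      ] 60.3931022133704
```

View pics/mask.png

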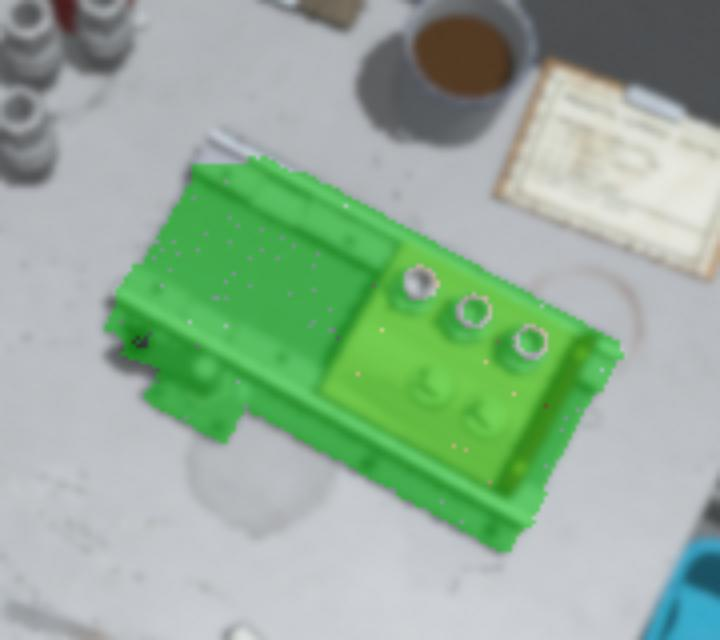

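```bash
sed -i 's/(X<0.70)/(X<0.76)/; s/140,170,0.1/52,68,0.1/' dock.py
cat >> dock.py <<'E'
a=best[1]; D=np.array([np.cos(a),np.sin(a)]); N=np.array([-D[1],D[0]])
E
python3 - <<'E'
exec(open('dock.py').read())
for a in np.radians([58.5,59,59.5,60,60.5,61,61.5]):
    D=np.array([np.cos(a),np.sin(a)]); N=np.array([-D[1],D[0]])
    y=lip[:,:2]@N
    h=np.histogram(y,np.arange(y.min(),y.max()+.002,.002))[0]; print(np.degrees(a),sorted(h)[-6:])
a=np.radians(60.2); D=np.array([np.cos(a),np.sin(a)]); N=np.array([-D[1],D[0]])
y=lip[:,:2]@N; x=lip[:,:2]@D
h,e=np.histogram(y,np.arange(y.min(),y.max()+.002,.002)); 
for q,r in zip(h,e): print(round(r,4),q)
# lip edge fits
for lo,hi in [(-0.6,-0.5),(-0.5,-0.3)]:
    pass
print('lips x',np.percentile(x,[0,1,5,95,99,100]))
for zl,zh in [(.046,.054),(.056,.066),(.027,.033),(.007,.013)]:
    q=P[(P[:,2]>zl)&(P[:,2]<zh)][:,:2]; print(zl,len(q),'x',np.percentile(q@D,[0,1,5,50,95,99,100]).round(4),'y',np.percentile(q@N,[0,1,5,50,95,99,100]).round(4))
E
```

```text
[ 246  112  130  106 6955]
59.5000000000001
58.5 [np.int64(46), np.int64(57), np.int64(58), np.int64(60), np.int64(85), np.int64(97)]
59.00000000000001 [np.int64(47), np.int64(52), np.int64(74), np.int64(81), np.int64(90), np.int64(96)]
59.5 [np.int64(59), np.int64(65), np.int64(77), np.int64(81), np.int64(82), np.int64(104)]
59.99999999999999 [np.int64(50), np.int64(63), np.int64(72), np.int64(82), np.int64(89), np.int64(97)]
60.5 [np.int64(40), np.int64(64), np.int64(70), np.int64(72), np.int64(84), np.int64(84)]
61.0 [np.int64(49), np.int64(52), np.int64(62), np.int64(64), np.int64(70), np.int64(77)]
61.50000000000001 [np.int64(43), np.int64(47), np.int64(47), np.int64(59), np.int64(64), np.int64(64)]
-0.6684 16
-0.6664 55
-0.6644 77
-0.6624 54
-0.6604 12
-0.6584 2
-0.6564 0
-0.6544 0
-0.6524 0
-0.6504 0
-0.6484 0
-0.6464 0
-0.6444 0
-0.6424 0
-0.6404 0
-0.6384 0
-0.6364 0
-0.6344 0
-0.6324 0
-0.6304 0
-0.6284 0
-0.6264 0
-0.6244 0
-0.6224 0
-0.6204 1
-0.6184 0
-0.6164 0
-0.6144 0
-0.6124 0
-0.6104 0
-0.6084 0
-0.6064 0
-0.6044 0
-0.6024 0
-0.6004 0
-0.5984 0
-0.5964 0
-0.5944 0
-
[... 283 characters left out ...]
0
-0.5364 0
-0.5344 0
-0.5324 0
-0.5304 0
-0.5284 1
-0.5264 0
-0.5244 1
-0.5224 0
-0.5204 1
-0.5184 2
-0.5164 1
lips x [-0.01020335 -0.00623605  0.00432911  0.26499604  0.2762907   0.28001822]
0.046 1820 x [0.0121 0.0216 0.0256 0.0859 0.2135 0.2404 0.2581] y [-0.6584 -0.6563 -0.6527 -0.5894 -0.527  -0.516  -0.5106]
0.056 502 x [0.0084 0.0096 0.0111 0.04   0.13   0.2412 0.2523] y [-0.6549 -0.6533 -0.6437 -0.615  -0.5496 -0.5191 -0.5131]
0.027 745 x [-0.0096 -0.0086 -0.0042  0.1827  0.2744  0.2793  0.2813] y [-0.6644 -0.6628 -0.6612 -0.5678 -0.5417 -0.5394 -0.5164]
0.007 2180 x [-0.01   -0.0076 -0.0004  0.1843  0.2704  0.2781  0.2806] y [-0.6839 -0.6811 -0.6777 -0.5929 -0.5147 -0.5029 -0.5   ]
```

```bash
python3 - <<'E'
exec(open('dock.py').read())
from scipy.stats import theilslopes
a=np.radians(59.7)
for it in range(2):
    D=np.array([np.cos(a),np.sin(a)]); N=np.array([-D[1],D[0]])
    y=lip[:,:2]@N; x=lip[:,:2]@D; s=[]
    for lo,hi in [(-.672,-.654),(-.552,-.536)]:
        k=(y>lo)&(y<hi); f=np.polyfit(x[k],y[k],1); s.append(f[0]); print(np.degrees(a),np.degrees(np.arctan(f[0])),np.median(y[k]),y[k].min(),y[k].max(),x[k].min(),x[k].max())
    a+=np.arctan(np.mean(s))
print('angle',np.degrees(a))
D=np.array([np.cos(a),np.sin(a)]); N=np.array([-D[1],D[0]])
# obstacles
c2=pickle.load(open("side0.pkl","rb")); W2=cloud(c2)
A=np.concatenate([W.reshape(-1,3),W2.reshape(-1,3)]); A=A[~np.isnan(A[:,0])]
r=np.hypot(A[:,0],A[:,1]); th=np.degrees(np.arctan2(A[:,1],A[:,0]))
for t in range(-50,85,10):
    row=[t]
    for z0,z1 in [(.03,.1),(.1,.2),(.2,.4),(.4,.9)]:
        k=(th>=t)&(th<t+10)&(A[:,2]>z0)&(A[:,2]<z1)&(r>0.2)&(r<1.0)
        row.append(np.sort(r[k])[3].round(3) if k.sum()>5 else None)
    print(row)
E
```

```text
[ 246  112  130  106 6955]
59.5000000000001
59.7 -0.1509452171551632 -0.6621215875891058 -0.6659817191625291 -0.6579879196025087 -0.004446897825998041 0.2845976833936593
59.7 -0.24096669619899969 -0.5429924114644386 -0.547765626422713 -0.5390944544094289 -0.0034804054438126223 0.2847835971068296
59.50404392238921 0.044915814006937296 -0.6616029073719354 -0.6650044796027575 -0.657946478538966 -0.0021907558199068607 0.2868737244154314
59.50404392238921 -0.04514413195275272 -0.5426060489837244 -0.5474209543894983 -0.5389837487045817 -0.001623710379933915 0.28664531235975
angle 59.50392976334579
[-50, np.float64(0.361), np.float64(0.837), np.float64(0.847), np.float64(0.92)]
[-40, np.float64(0.358), np.float64(0.823), np.float64(0.866), None]
[-30, np.float64(0.537), np.float64(0.823), np.float64(0.868), None]
[-20, np.float64(0.548), np.float64(0.838), np.float64(0.871), None]
[-10, np.float64(0.554), np.float64(0.822), np.float64(0.894), None]
[0, np.float64(0.637), np.float64(0.828), np.float64(0.584), np.float64(0.638)]
[10, np.float64(0.495), np.float64(0.658), np.float64(0.576), np.float64(0.572)]
[20, np.float64(0.488), np.float64(0.666), np.float64(0.632), np.float64(0.575)]
[30, np.float64(0.868), None, None, None]
[40, None, None, None, None]
[50, None, None, None, None]
[60, None, None, None, None]
[70, None, None, None, None]
[80, None, None, None, None]
```

```bash
cat > st.py <<'E'
from station import get_obs
import numpy as np
o=get_obs(); w,x,y,z=o["tool_rot"]
from scipy.spatial.transform import Rotation as Rr
R=Rr.from_quat([x,y,z,w]).as_matrix(); p=np.array(o["eef_pos"])
print("t",round(o["t"],2),"p",p.round(4),"r",np.hypot(p[0],p[1]).round(3),"bear",np.degrees(np.arctan2(p[1],p[0])).round(1),"xang",np.degrees(np.arctan2(R[1,0],R[0,0])).round(2),"zaxis",R[:,2].round(4),"F",np.round(o["contact_force"],1),"g",round(o["gripper_width"],3))
print("q",np.round(o["q"],3))
E
python3 -m creep '[[[0,0,0,-0.04,0,0,0.04],[0,0,0,-0.04,0,0,0.04],[0,0,0,-0.04,0,0,0.04],[0,0,0,-0.04,0,0,0.04],[0,0,0,-0.04,0,0,0.04],[0,0,0,-0.03,0,0,0.04],[0,0,0.09,-0.002,0.04,0,0.04],[0,0,0.09,-0.002,0.04,0,0.04]]]' ; python3 st.py
python3 - <<'E'
exec(open('dock.py').read())
a=np.radians(59.5);D=np.array([np.cos(a),np.sin(a)]); N=np.array([-D[1],D[0]])
im=c["color"].astype(int); hsv=cv2.cvtColor(c["color"],cv2.COLOR_RGB2HSV)
strip=M&(Z>.05)&(im[...,0]<150)&(im[...,0]>im[...,2]+35)
q=W[strip][:,:2]; print(strip.sum(),'strip x',np.percentile(q@D,[1,5,50,95,99]),'y',np.percentile(q@N,[1,5,50,95,99]))
# trailing edge via ray on z=.062
v,u=np.nonzero(strip); R=np.array([ray(c,a_,b_,.062)[:2] for a_,b_ in zip(u,v)]); print(np.percentile(R@D,[1,5,50,95,99]),np.percentile(R@N,[1,5,50,95,99]),Z[strip].mean())
wood=M&(Z>.043)&(Z<.056)&(im[...,0]>im[...,2]+40)
q=W[wood][:,:2]; print('wood x',np.percentile(q@D,[.2,1,99,99.8]),'y',np.percentile(q@N,[.2,1,99,99.8]),np.median(Z[wood]))
E
```

```text
t: 0.82
eef_pos: [0.2071, 0.3801, 0.2972]
tool_rot: [0.002, 0.859, 0.512, -0.003]
contact_force: [1.5, 0.8, 0.1]
gripper_width: 0.469
t 0.82 p [0.2071 0.3801 0.2972] r 0.433 bear 61.4 xang 61.56 zaxis [-0.0039 -0.0062 -1.    ] F [1.5 0.8 0.1] g 0.469
q [-1.28   0.083  0.069  2.111 -0.009  0.955 -0.132]
[ 246  112  130  106 6955]
59.5000000000001
190 strip x [0.01979945 0.02038569 0.02581948 0.03022414 0.0689897 ] y [-0.65135533 -0.6468568  -0.59950231 -0.55084425 -0.54702857]
[0.02014527 0.02063902 0.02587527 0.03158769 0.06987359] [-0.65017559 -0.64559412 -0.59902491 -0.55059507 -0.54581162] 0.0595304023194548
wood x [0.02852092 0.02893802 0.14567457 0.14641204] y [-0.65476294 -0.65408811 -0.54690994 -0.54652264] 0.04917044166347565
```

```bash
python3 -m creep '[[[0,0,0.09,-0.001,0.041,0,0.04],[0,0,0.09,-0.001,0.041,0,0.04],[0,0,0.09,-0.001,0.041,0,0.04],[0,0,0.09,-0.001,0.041,0,0.04],[0,0,0.09,-0.001,0.041,0,0.04],[0,0,0.09,-0.001,0.041,0,0.04],[0,0,0.09,-0.001,0.041,0,0.04],[0,0,0.09,-0.001,0.041,0,0.04]]]' ; python3 st.py
```

```text
t: 1.48
eef_pos: [0.4244, 0.1353, 0.299]
tool_rot: [0.001, 0.987, 0.162, 0.0]
contact_force: [0.8, 1.2, -0.0]
gripper_width: 0.467
t 1.48 p [0.4244 0.1353 0.299 ] r 0.445 bear 17.7 xang 18.6 zaxis [ 7.0e-04 -1.2e-03 -1.0e+00] F [ 0.8  1.2 -0. ] g 0.467
q [-0.864  0.092  0.447  2.108 -0.047  0.951 -0.067]
```

```bash
python3 -m creep '[[[0,0,0.09,-0.002,0.041,0,0.04],[0,0,0.09,-0.002,0.041,0,0.04],[0,0,0.09,-0.002,0.041,0,0.04],[0,0,0.09,-0.002,0.041,0,0.04],[0,0,0.09,-0.002,0.041,0,0.04],[0,0,0.09,-0.002,0.041,0,0.04],[0,0,0.09,-0.002,0.041,0,0.04],[0,0,0.09,-0.002,0.041,0,0.04]]]' ; python3 st.py
```

```text
t: 2.15
eef_pos: [0.4092, -0.1902, 0.3009]
tool_rot: [0.0, 0.977, -0.214, 0.004]
contact_force: [0.8, 0.3, -0.2]
gripper_width: 0.469
t 2.15 p [ 0.4092 -0.1902  0.3009] r 0.451 bear -24.9 xang -24.76 zaxis [ 0.0087 -0.0022 -1.    ] F [ 0.8  0.3 -0.2] g 0.469
q [-0.442  0.109  0.81   2.113 -0.098  0.946 -0.01 ]
```

```bash
python3 -m creep '[[[0,0,0.1,0,0,0,0.04],[0,0,0,0.038,0.0186,0.02,0.04],[0,0,0,0.038,0.0186,0.02,0.04],[0,0,0,0.038,0.0186,0.02,0.04],[0,0,0,0.038,0.0186,0.02,0.04],[0,0,0,0,0,0,0.04]]]' ; cat >> st.py <<'E'
print("D",round(p[0]*.5075+p[1]*.8616,4),"N",round(-p[0]*.8616+p[1]*.5075,4))
E
python3 st.py; python3 - <<'E'
from h import *
c=read_camera("top"); save(c,"top1.png"); 
E
```

```text
t: 2.65
eef_pos: [0.4883, -0.3277, 0.2289]
tool_rot: [-0.004, 0.961, -0.277, 0.008]
contact_force: [-0.9, 0.7, -0.0]
gripper_width: 0.471
t 2.65 p [ 0.4883 -0.3277  0.2289] r 0.588 bear -33.9 xang -32.22 zaxis [ 0.0174  0.0025 -0.9998] F [-0.9  0.7 -0. ] g 0.471
q [-0.063  0.506  0.744  1.885 -0.446  0.907  0.335]
D -0.0345 N -0.587
```

View pics/top1.png

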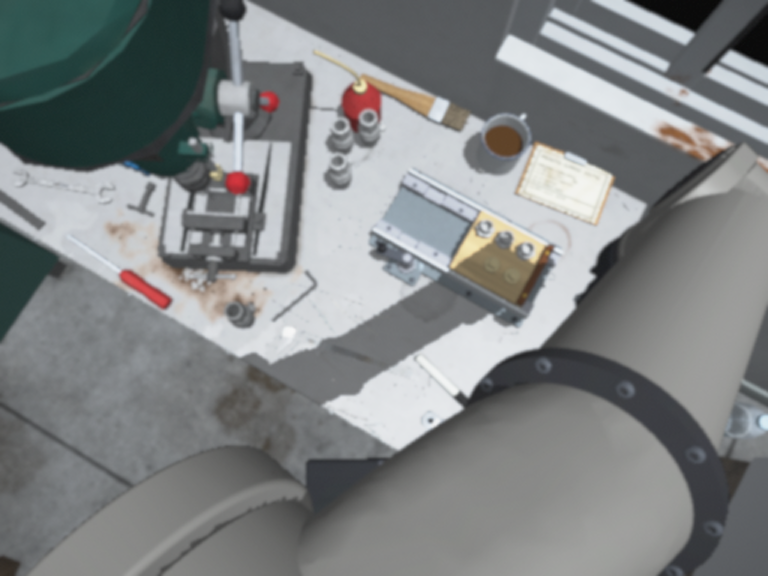

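```bash
python3 -m creep '[[[-0.011,-0.013,-0.03,0.0135,0,0.03,0.04],[0,0,0,0,0,0.03,0.04],[0,0,0,0,0,0.025,0.04],[0,0,0,0,0,0,0.04],[0,0,0,0,0,0,0.04]]]'; python3 st.py
```

```text
t: 3.12
eef_pos: [0.5, -0.3315, 0.1447]
tool_rot: [-0.002, 0.965, -0.262, 0.001]
contact_force: [0.4, -0.6, 0.0]
gripper_width: 0.469
t 3.12 p [ 0.5    -0.3315  0.1447] r 0.6 bear -33.5 xang -30.4 zaxis [ 0.0018  0.0028 -1.    ] F [ 0.4 -0.6  0. ] g 0.469
q [ 0.014  0.638  0.646  1.897 -0.537  0.786  0.426]
D -0.0318 N -0.5991
```

```bash
python3 -m creep '[[[0,0,0,0,0,0.018,0.04],[0,0,0,0.0015,0,0.018,0.04],[0,0,0,0,0,0,0.04],[0,0,0,0,0,0,0.04]]]'; python3 st.py; python3 - <<'E'
from h import *
for n in ["wrist","side"]:
    c=read_camera(n); save(c,n+"2.png")
    W=cloud(c); 
E
```

```text
t: 3.45
eef_pos: [0.5038, -0.331, 0.1158]
tool_rot: [-0.002, 0.965, -0.261, 0.005]
contact_force: [0.2, -0.5, 0.2]
gripper_width: 0.464
t 3.45 p [ 0.5038 -0.331   0.1158] r 0.603 bear -33.3 xang -30.27 zaxis [ 0.0098  0.0014 -1.    ] F [ 0.2 -0.5  0.2] g 0.464
q [ 0.039  0.677  0.608  1.904 -0.576  0.732  0.455]
D -0.0295 N -0.6021
```

View pics/wrist2.png

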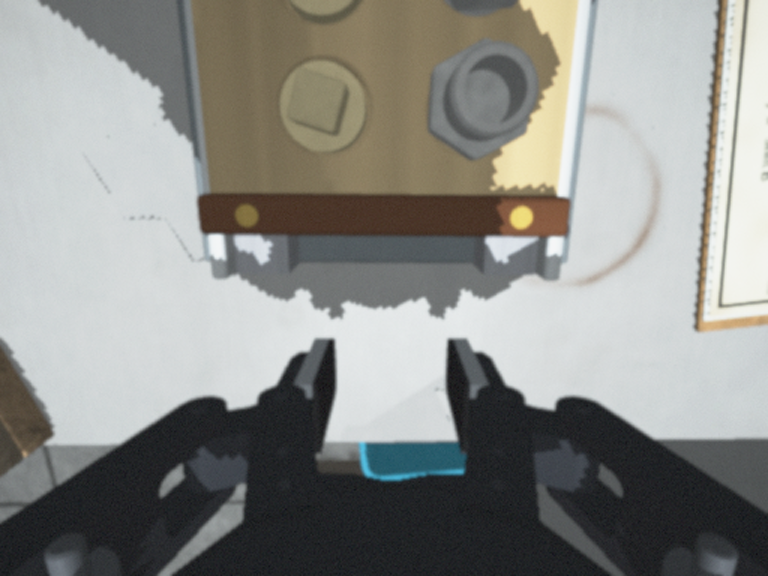

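View pics/side2.png

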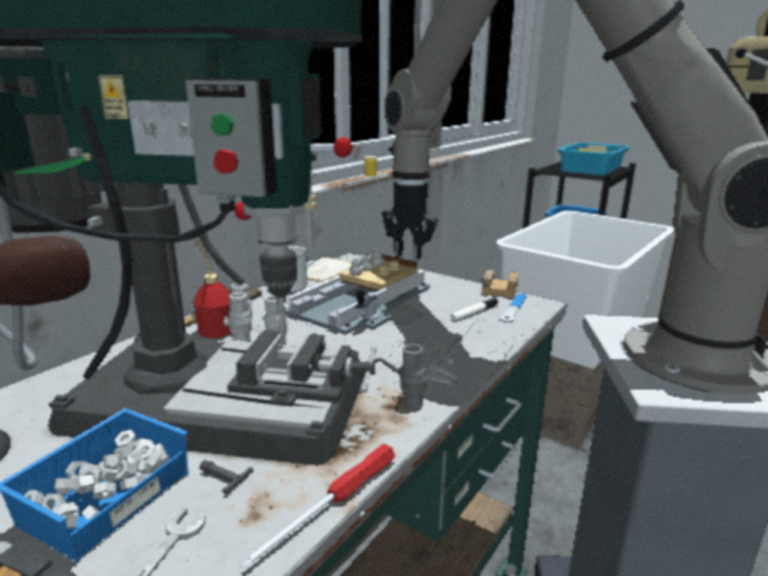

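```bash
python3 -m creep '[[[0,-0.008,-0.004,-0.001,0,0.006,0.04],[0,0,0,0,-0.012,0,0.04],[0,0,0,0,-0.012,0,0.04],[0,0,0,0,-0.01,0,0.04],[0,0,0,0,0,0,0.04]]]'; python3 st.py
```

```text
t: 3.97
eef_pos: [0.5234, -0.2989, 0.114]
tool_rot: [-0.003, 0.966, -0.259, 0.004]
contact_force: [0.2, -0.5, 1.2]
gripper_width: 0.472
t 3.97 p [ 0.5234 -0.2989  0.114 ] r 0.603 bear -29.7 xang -30.03 zaxis [ 0.0085  0.0036 -1.    ] F [ 0.2 -0.5  1.2] g 0.472
q [-0.022  0.681  0.608  1.904 -0.58   0.732  0.4  ]
D 0.0081 N -0.6027
```

```bash
python3 -m creep '[[[0,-0.007,0.008,-0.002,-0.006,0.003,0.04],[0,0,0,0,-0.006,0,0.04],[0,0,0,0,-0.006,0,0.04],[0,0,0,0,-0.006,0,0.04],[0,0,0,0,-0.006,0,0.04]]]'; python3 st.py;  python3 - <<'E'
from h import *
c=read_camera("wrist"); save(c,"wrist3.png")
E
```

```text
t: 4.38
eef_pos: [0.5365, -0.2736, 0.112]
tool_rot: [-0.001, 0.964, -0.265, 0.001]
contact_force: [-1.6, -3.0, 1.2]
gripper_width: 0.467
t 4.38 p [ 0.5365 -0.2736  0.112 ] r 0.602 bear -27.0 xang -30.69 zaxis [ 1.3e-03  7.0e-04 -1.0e+00] F [-1.6 -3.   1.2] g 0.467
q [-0.077  0.688  0.616  1.903 -0.582  0.734  0.341]
D 0.0365 N -0.6011
```

View pics/wrist3.png

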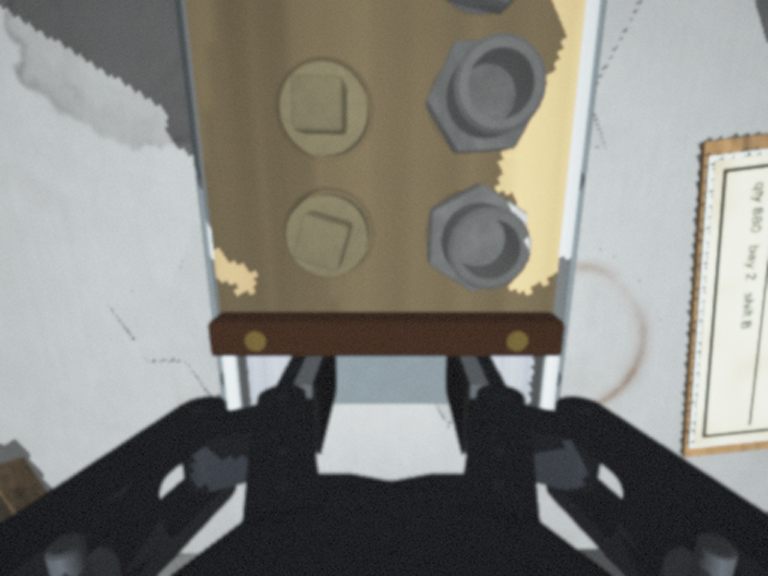

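```bash
python3 -m creep '[[[0,0,0,0,-0.006,0,0.04],[0,0,0,0,-0.006,0,0.04],[0,0,0,0,-0.006,0,0.04],[0,0,0,0,-0.006,0,0.04],[0,0,0,0,-0.006,0,0.04],[0,0,0,0,-0.006,0,0.04],[0,0,0,0,-0.006,0,0.04]]]'; python3 st.py;  python3 - <<'E'
from h import *
import pickle
c=read_camera("wrist"); save(c,"wrist4.png"); c=read_camera("top"); save(c,"top4.png"); pickle.dump(c,open("top4.pkl","wb"))
E
```

```text
t: 5.02
eef_pos: [0.56, -0.2337, 0.112]
tool_rot: [-0.0, 0.964, -0.265, 0.0]
contact_force: [-1.9, -1.4, 0.1]
gripper_width: 0.47
t 5.02 p [ 0.56   -0.2337  0.112 ] r 0.607 bear -22.7 xang -30.7 zaxis [ 1.1e-03  7.0e-04 -1.0e+00] F [-1.9 -1.4  0.1] g 0.47
q [-0.154  0.695  0.62   1.892 -0.586  0.742  0.266]
D 0.0828 N -0.6011
```

View pics/top4.png

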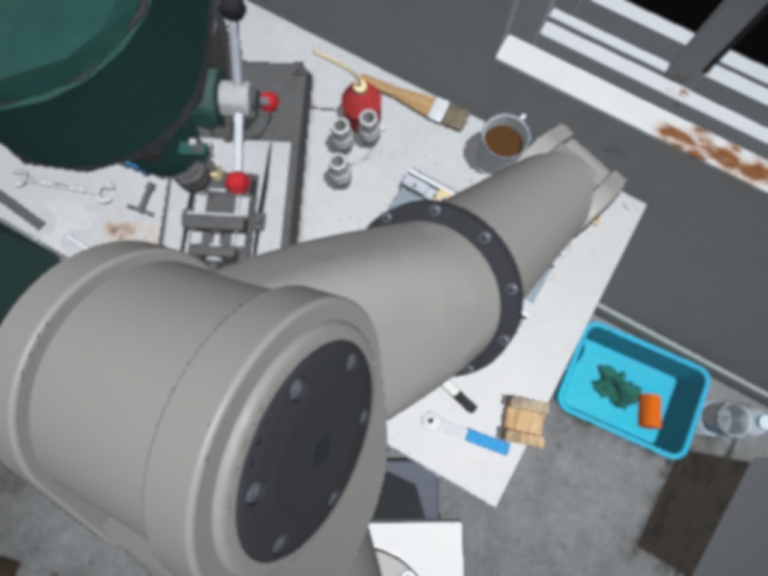

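```bash
cat > wm.py <<'E'
from h import *
import sys
c=read_camera("wrist"); save(c,sys.argv[1]); W=cloud(c); im=c["color"].astype(int)
D=np.array([.5075,.8616]); N=np.array([-.8616,.5075])
Z=W[...,2]; x=W[...,:2]@D; y=W[...,:2]@N
st=(Z>.045)&(Z<.075)&(im[...,0]<140)&(im[...,0]>im[...,2]+25)&(im[...,0]>1.8*im[...,2])
n,l,s,_=cv2.connectedComponentsWithStats(st.astype(np.uint8)); k=1+np.argmax(s[1:,4]); m=l==k
print('strip n',m.sum(),'D',np.percentile(x[m],[2,50,98]).round(4),'N',np.percentile(y[m],[2,98]).round(4),'z',np.median(Z[m]).round(4))
for lo,hi in [(-.65,-.63),(-.57,-.55)]:
    q=m&(y>lo)&(y<hi); print('  edge',np.median(x[q]).round(4),np.median(Z[q]).round(4))
x0=np.median(x[m])
w=(im[...,0]>im[...,2]+25)&(Z>.03)&(Z<.055)&(x>x0+.01)&(x<x0+.12)&(abs(y+.6005)<.05)
for a,b in [(.01,.03),(.03,.06),(.06,.09),(.09,.12)]:
    q=w&(x-x0>a)&(x-x0<b); print('  board z',a,q.sum(),np.median(Z[q]).round(4))
E
python3 wm.py wrist5.png
```

```text
strip n 3262 D [0.0986 0.1039 0.1082] N [-0.6495 -0.5491] z 0.062
  edge 0.1036 0.0621
  edge 0.1039 0.0621
  board z 0.01 5500 0.0502
  board z 0.03 12093 0.0502
  board z 0.06 12275 0.0502
  board z 0.09 1889 0.0501
```

View pics/wrist5.png

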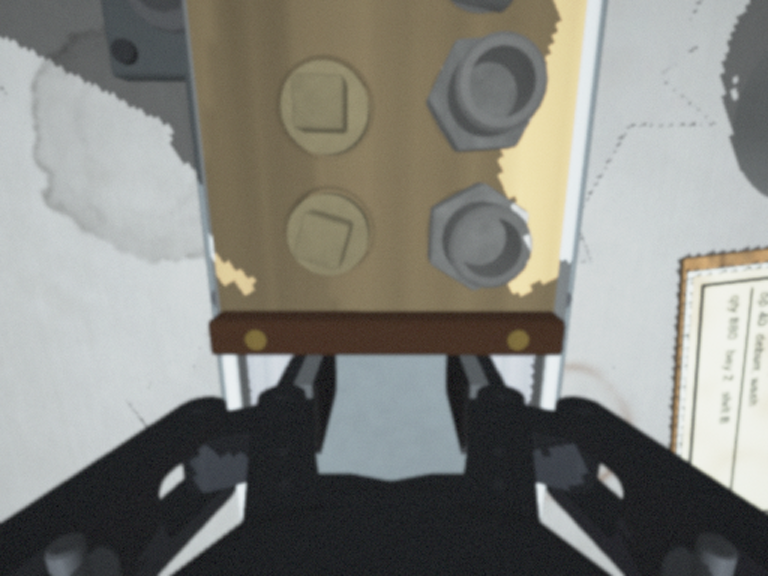

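```bash
python3 -m creep '[[[0,0,0,0,-0.005,0,0.04],[0,0,0,0,-0.005,0,0.04],[0,0,0,0,-0.004,0,0.04]]]'; python3 st.py; python3 wm.py wrist6.png
```

```text
t: 5.42
eef_pos: [0.5668, -0.2215, 0.1119]
tool_rot: [-0.001, 0.964, -0.265, 0.0]
contact_force: [-1.0, -2.8, -0.2]
gripper_width: 0.468
t 5.42 p [ 0.5668 -0.2215  0.1119] r 0.609 bear -21.3 xang -30.73 zaxis [ 4.e-04  1.e-03 -1.e+00] F [-1.  -2.8 -0.2] g 0.468
q [-0.176  0.698  0.621  1.887 -0.587  0.745  0.243]
D 0.0968 N -0.6008
strip n 3448 D [0.1104 0.1159 0.1201] N [-0.6498 -0.5484] z 0.062
  edge 0.1155 0.062
  edge 0.1162 0.062
  board z 0.01 5387 0.0502
  board z 0.03 12097 0.0502
  board z 0.06 12403 0.0502
  board z 0.09 2026 0.0501
```

```bash
python3 -m creep '[[[0,0,0,0,-0.003,0,0.04],[0,0,0,0,-0.003,0,0.04]]]'; python3 st.py; python3 wm.py wrist7.png
```

```text
t: 5.63
eef_pos: [0.5703, -0.2157, 0.1119]
tool_rot: [-0.0, 0.964, -0.265, 0.0]
contact_force: [-1.8, -3.1, 0.9]
gripper_width: 0.468
t 5.63 p [ 0.5703 -0.2157  0.1119] r 0.61 bear -20.7 xang -30.72 zaxis [ 3.e-04  9.e-04 -1.e+00] F [-1.8 -3.1  0.9] g 0.468
q [-0.187  0.7    0.622  1.885 -0.587  0.747  0.233]
D 0.1035 N -0.6008
strip n 3395 D [0.1172 0.1225 0.1268] N [-0.6501 -0.5488] z 0.062
  edge 0.1222 0.062
  edge 0.1227 0.062
  board z 0.01 5417 0.0502
  board z 0.03 12087 0.0502
  board z 0.06 12385 0.0502
  board z 0.09 2101 0.0501
```

```bash
python3 -m creep '[[[0,0,0,0,-0.003,0,0.04]]]'; python3 st.py; python3 wm.py wrist8.png
```

```text
t: 5.77
eef_pos: [0.5718, -0.213, 0.1119]
tool_rot: [-0.0, 0.964, -0.265, -0.0]
contact_force: [-1.7, -3.1, -0.0]
gripper_width: 0.467
t 5.77 p [ 0.5718 -0.213   0.1119] r 0.61 bear -20.4 xang -30.73 zaxis [ 1.e-04  7.e-04 -1.e+00] F [-1.7 -3.1 -0. ] g 0.467
q [-0.192  0.701  0.623  1.883 -0.587  0.748  0.228]
D 0.1067 N -0.6008
strip n 3298 D [0.1203 0.1255 0.13  ] N [-0.6499 -0.5485] z 0.062
  edge 0.1251 0.0621
  edge 0.1256 0.0621
  board z 0.01 5433 0.0502
  board z 0.03 12077 0.0502
  board z 0.06 12343 0.0501
  board z 0.09 2179 0.0501
```

```bash
python3 -m creep '[[[0,0,0,0,-0.002,0,0.04]]]'; python3 st.py | head -1; python3 wm.py wrist9.png;python3 -m creep '[[[0,0,0,0,-0.002,0,0.04]]]'; python3 st.py | head -1; python3 wm.py wrist10.png
```

```text
t: 5.9
eef_pos: [0.5738, -0.2096, 0.1117]
tool_rot: [-0.001, 0.964, -0.264, 0.0]
contact_force: [-2.2, -3.0, 0.3]
gripper_width: 0.467
t 5.9 p [ 0.5738 -0.2096  0.1117] r 0.611 bear -20.1 xang -30.65 zaxis [ 6.0e-04  2.2e-03 -1.0e+00] F [-2.2 -3.   0.3] g 0.467
strip n 3037 D [0.1244 0.1294 0.1339] N [-0.65   -0.5488] z 0.056
  edge 0.1291 0.0561
  edge 0.1294 0.0561
  board z 0.01 5146 0.0442
  board z 0.03 11118 0.0442
  board z 0.06 11334 0.0442
  board z 0.09 3012 0.0441
t: 6.03
eef_pos: [0.5742, -0.2089, 0.1118]
tool_rot: [-0.0, 0.964, -0.264, -0.0]
contact_force: [-5.0, -10.3, 0.7]
gripper_width: 0.467
t 6.03 p [ 0.5742 -0.2089  0.1118] r 0.611 bear -20.0 xang -30.67 zaxis [-4.e-04  2.e-04 -1.e+00] F [ -5.  -10.3   0.7] g 0.467
strip n 3029 D [0.1251 0.1301 0.1346] N [-0.6501 -0.5487] z 0.056
  edge 0.1297 0.0561
  edge 0.1302 0.0561
  board z 0.01 5133 0.0442
  board z 0.03 11094 0.0442
  board z 0.06 11421 0.0442
  board z 0.09 3014 0.0442
```

```bash
python3 -m creep '[[[0,0,0,0,0.006,0,0.04],[0,0,0,0,0.02,0,0.04],[0,0,0,0,0,-0.03,0.04],[0,0,0,0,0,-0.035,0.02],[0,0,0,0,-0.03,-0.035,0],[0,0,0,-0.02,-0.035,0,0],[0,0,0,-0.02,-0.035,0,0],[0,0,0,0,0,0,0]]]'; python3 st.py; python3 wm.py wrist11.png
```

```text
t: 6.75
eef_pos: [0.577, -0.1243, 0.2129]
tool_rot: [-0.004, 0.964, -0.267, -0.001]
contact_force: [0.2, 2.1, -0.3]
gripper_width: 0.0
t 6.75 p [ 0.577  -0.1243  0.2129] r 0.59 bear -12.2 xang -30.94 zaxis [ 2.0e-04  7.9e-03 -1.0e+00] F [ 0.2  2.1 -0.3] g 0.0
q [-0.435  0.541  0.742  1.883 -0.471  0.9   -0.002]
D 0.1858 N -0.5602
strip n 736 D [0.1254 0.1315 0.1347] N [-0.6501 -0.5887] z 0.0557
  edge 0.1319 0.0556
  edge nan nan
  board z 0.01 859 0.044
  board z 0.03 2723 0.0442
  board z 0.06 3025 0.0442
  board z 0.09 3269 0.0441
  return _methods._mean(a, axis=axis, dtype=dtype,
  ret = ret.dtype.type(ret / rcount)
```

View pics/wrist11.png

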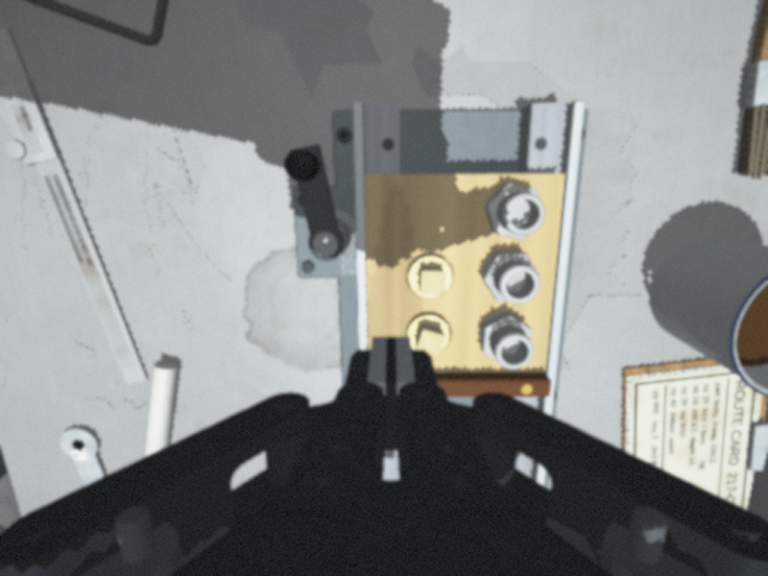

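```bash
cat > kn.py <<'E'
from h import *
import sys
c=read_camera("wrist"); 
if len(sys.argv)>1: save(c,sys.argv[1])
W=cloud(c); im=c["color"].astype(int); Z=W[...,2]
D=np.array([.5075,.8616]); N=np.array([-.8616,.5075])
x=W[...,:2]@D; y=W[...,:2]@N
# knob top by height, near the catch
m=(Z>.066)&(Z<.082)&(im.max(2)<70)&(x>.12)&(x<.32)&(y>-.60)&(y<-.44)
n,l,s,cc=cv2.connectedComponentsWithStats(m.astype(np.uint8))
for k in range(1,n):
    if s[k,4]>30:
        q=l==k; p=ray(c,*cc[k],.076); print('cand',s[k],cc[k].round(1),'D',(p[:2]@D).round(4),'N',(p[:2]@N).round(4),'z',np.nanmedian(Z[q]).round(4),'cloud',x[q].mean().round(4),y[q].mean().round(4))
E
python3 kn.py; python3 - <<'E'
from h import *
c=read_camera("wrist"); D=np.array([.5075,.8616]); N=np.array([-.8616,.5075]); W=cloud(c)
for n,u,v,h in [('pivot',325,243,.053),('knob',302,164,.076),('lipin_end_R',576,103,.04),('lip_L_end',360,103,.04)]:
    p=ray(c,u/1.5,v/1.5,h); print(n,(p[:2]@D).round(4),(p[:2]@N).round(4),W[int(v/1.5),int(u/1.5)].round(4), W[int(v/1.5),int(u/1.5),:2]@D)
E
```

```text
cand [187  95  22  21 365] [197.8 104.8] D 0.2571 N -0.5172 z 0.0754 cloud 0.2571 -0.517
pivot 0.2094 -0.5258 [ 0.5597 -0.0859  0.0569] 0.21003602012898906
knob 0.2508 -0.5207 [ 0.5754 -0.0475  0.0732] 0.25112237813986377
lipin_end_R 0.2809 -0.662 [ 0.7132 -0.0935  0.04  ] 0.2813502329748869
lip_L_end 0.2825 -0.5465 [ 0.6148 -0.032   0.0304] 0.28446613781260593
```

```bash
python3 - <<'E'
from h import *
import pickle
c=read_camera("wrist"); pickle.dump(c,open("w12.pkl","wb")); W=cloud(c); D=np.array([.5075,.8616]); N=np.array([-.8616,.5075])
cr=c["color"][80:200,170:270,::-1]; cr=np.clip(cr.astype(float)*1.8,0,255).astype(np.uint8)
cv2.imwrite("pics/k12.png",cv2.resize(cr,None,fx=5,fy=5,interpolation=cv2.INTER_NEAREST))
np.set_printoptions(linewidth=200)
print((W[90:180:4,184:236:4,2]*1000).round(0))
E
```

```text
[[-1. 76. 76. 75. 75. 50. 51.  0.  1. 11. 12. 11. 41.]
 [75. 76. 76. 75. 76. 68. 51.  1.  0. 11. 12. 10. 39.]
 [75. 76. 75. 76. 75. 72. 51. -0.  1. 11. 11. 10. 40.]
 [-1. 76. 75. 74. 77. 70. 51.  0.  1. 11. 11.  9. 39.]
 [ 1. -0. 75. 76. 73. 61. 51. 50.  0. 10. 11. 11. 39.]
 [-1.  1. -0. 51. 52. 51. 51. 51.  1. 10. 11. 11. 40.]
 [ 1. -0.  1. 51. 51. 52. 50. 50.  8.  9. 10. 11. 40.]
 [ 2. -0. 10. 51. 50. 50. 50. 52. 11. 11. 11. 11. 38.]
 [ 0.  1. 10. 51. 51. 52. 52. 51. 49. 10. 11. 11. 39.]
 [ 0.  1. 10. 14. 52. 51. 52. 51. 51.  9. 11. 10. 11.]
 [-1.  0. 10. 11. 51. 51. 52. 51. 52. 13. 11. 10. 10.]
 [-1.  1.  9. 10. 52. 51. 50. 52. 52. 18. 16. 14. 11.]
 [ 1.  1.  9.  9. 51. 52. 52. 51. 51. 49. 25. 17. 14.]
 [ 1.  0.  1.  9. 10. 51. 52. 51. 52. 51. 43. 22. 16.]
 [ 1.  1.  0.  9. 11. 51. 56. 56. 57. 52. 48. 32. 16.]
 [ 0.  2.  0. 10.  9. 55. 56. 56. 55. 55. 50. 34. 17.]
 [ 1. -1.  1. 10. 10. 56. 56. 56. 55. 57. 51. 20. 16.]
 [ 1.  2.  0. 10. 11. 51. 55. 56. 57. 51. 45. 15.  9.]
 [ 1.  0.  0. 10. 10. 10. 51. 52. 51. 46. 15. 12. 11.]
 [ 1.  2.  1. 10. 15. 10. 10.  9. 12. 11. 11. 11. 11.]
 [ 1.  1.  1. 10. 14. 13. 10. 11. 10. 10. 10. 10.  9.]
 [ 1.  0.  1. 11. 10. 11. 11. 11. 10. 11.  9. 11. 10.]
 [-0.  0.  1. -0.  1.  1.  0.  0.  2. -0. 11.  9. 10.]]
```

View pics/k12.png

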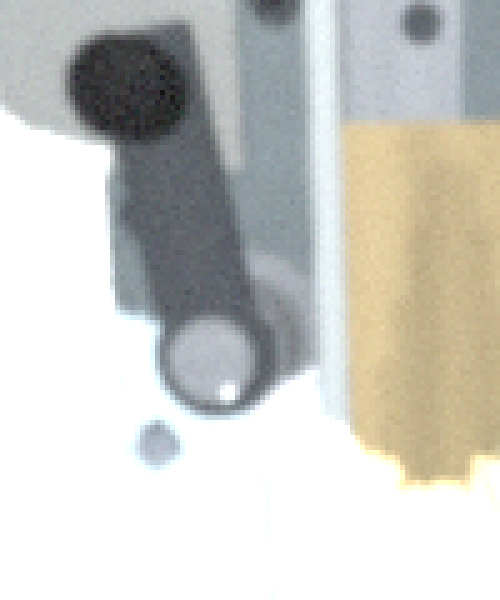

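```bash
python3 - <<'E'
from h import *
import pickle
c=pickle.load(open("w12.pkl","rb")); W=cloud(c); D=np.array([.5075,.8616]); N=np.array([-.8616,.5075])
Z=W[...,2]
sub=np.zeros_like(Z,bool); sub[80:165,180:225]=1
def s(m,n):
    q=W[m][:,:2]; d,y=q@D,q@N; print(n,m.sum(),'D',d.min().round(4),d.max().round(4),d.mean().round(4),'N',y.min().round(4),y.max().round(4),y.mean().round(4)); return np.stack([d,y],1)
s(sub&(Z>.0735)&(Z<.079),'knob'); s(sub&(Z>.054)&(Z<.0585)&(np.arange(384)[:,None]>135),'cap')
b=s(sub&(Z>.0485)&(Z<.0535),'bar'); vx,vy,x0,y0=cv2.fitLine(b.astype(np.float32),cv2.DIST_HUBER,0,.01,.01).ravel(); print(np.arctan2(vy,vx))
for u,v,h in [(195,96.6,.0755),(212,151.6,.056)]:
    p=ray(c,u,v,h)[:2]; print(p@D,p@N)
E
```

```text
knob 345 D 0.2498 0.264 0.257 N -0.5232 -0.5086 -0.5162
cap 231 D 0.2093 0.2224 0.216 N -0.5301 -0.5169 -0.5236
bar 1035 D 0.2059 0.2675 0.2356 N -0.5329 -0.5094 -0.5208
0.01004071
0.25739292424222954 -0.5175086490816483
0.21629240133609967 -0.5236204477112649
```

```bash
python3 - <<'E'
from h import *
import pickle
A=[]
for f in ["top0.pkl","side0.pkl"]:
    W=cloud(pickle.load(open(f,"rb"))).reshape(-1,3); A.append(W[~np.isnan(W[:,0])])
A=np.concatenate(A)
for c in [(.544,-.028),(.60,-.06),(.577,-.06)]:
    d=np.hypot(A[:,0]-c[0],A[:,1]-c[1])
    for z0,z1 in [(.1,.2),(.2,.3),(.3,.45),(.45,.7)]:
        k=(A[:,2]>z0)&(A[:,2]<z1); i=np.argsort(d[k])[3]; print(c,z0,d[k][i].round(3),A[k][i].round(3))
E
```

```text
(0.544, -0.028) 0.1 0.24 [0.636 0.194 0.196]
(0.544, -0.028) 0.2 0.193 [0.612 0.153 0.277]
(0.544, -0.028) 0.3 0.132 [0.573 0.101 0.346]
(0.544, -0.028) 0.45 0.155 [0.607 0.114 0.465]
(0.6, -0.06) 0.1 0.228 [ 0.823 -0.015  0.105]
(0.6, -0.06) 0.2 0.192 [0.714 0.095 0.249]
(0.6, -0.06) 0.3 0.162 [0.58  0.1   0.343]
(0.6, -0.06) 0.45 0.172 [0.636 0.109 0.557]
(0.577, -0.06) 0.1 0.251 [ 0.823 -0.015  0.105]
(0.577, -0.06) 0.2 0.207 [0.717 0.092 0.255]
(0.577, -0.06) 0.3 0.16 [0.574 0.1   0.343]
(0.577, -0.06) 0.45 0.176 [0.611 0.113 0.465]
```

```bash
python3 -m creep '[[[-0.007,0.004,-0.007,-0.026,-0.022,0,0],[0,0,0,-0.026,-0.022,0,0],[0,0,0,-0.025,-0.022,0.01,0],[0,0,0,0,0,0.03,0],[0,0,0,0,0,0.01,0],[0,0,0,0,0,0,0]]]'; python3 st.py; python3 kn.py wrist13.png
```

```text
t: 7.45
eef_pos: [0.5422, -0.044, 0.1613]
tool_rot: [0.005, 0.961, -0.276, 0.002]
contact_force: [0.4, -0.7, 0.3]
gripper_width: 0.002
t 7.45 p [ 0.5422 -0.044   0.1613] r 0.544 bear -4.6 xang -32.0 zaxis [ 9.0e-04 -9.8e-03 -1.0e+00] F [ 0.4 -0.7  0.3] g 0.002
q [-0.581  0.548  0.714  2.026 -0.51   0.749 -0.115]
D 0.2372 N -0.4895
cand [291 181  25  26 504] [302.8 193.6] D 0.259 N -0.5146 z 0.0752 cloud 0.2586 -0.5148
```

View pics/wrist13.png

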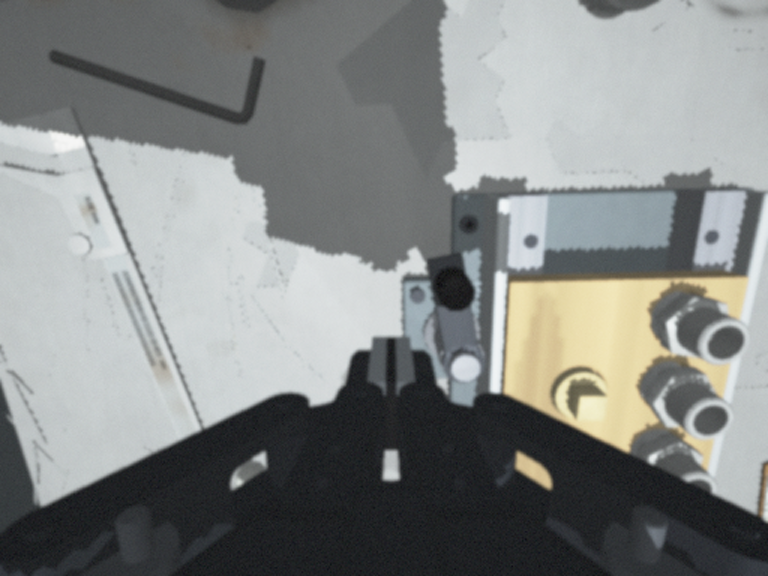

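```bash
python3 -m creep '[[[0.008,-0.006,-0.026,-0.008,-0.016,0,0],[0,0,0,0,0,0.012,0],[0,0,0,0,0,0.012,0],[0,0,0,0,0,0.006,0],[0,0,0,0,0,0,0]]]'; python3 st.py; python3 kn.py wrist14.png
```

```text
t: 7.92
eef_pos: [0.5471, -0.0317, 0.1331]
tool_rot: [-0.001, 0.964, -0.267, 0.003]
contact_force: [0.2, 0.5, -0.3]
gripper_width: -0.0
t 7.92 p [ 0.5471 -0.0317  0.1331] r 0.548 bear -3.3 xang -30.98 zaxis [ 6.1e-03 -5.0e-04 -1.0e+00] F [ 0.2  0.5 -0.3] g -0.0
q [-0.556  0.59   0.659  2.031 -0.559  0.697 -0.08 ]
D 0.2503 N -0.4875
cand [301 220  31  32 742] [315.4 235.7] D 0.2598 N -0.5146 z 0.0751 cloud 0.259 -0.5149
cand [258 226   6  13  73] [260.5 231.8] D 0.2622 N -0.4876 z 0.075 cloud 0.2616 -0.4876
cand [234 235  13  12 134] [240.1 240.7] D 0.2575 N -0.4775 z 0.076 cloud 0.2576 -0.4775
cand [275 234  14  13 135] [280.5 240.2] D 0.2576 N -0.4974 z 0.0758 cloud 0.2574 -0.4975
```

View pics/wrist14.png

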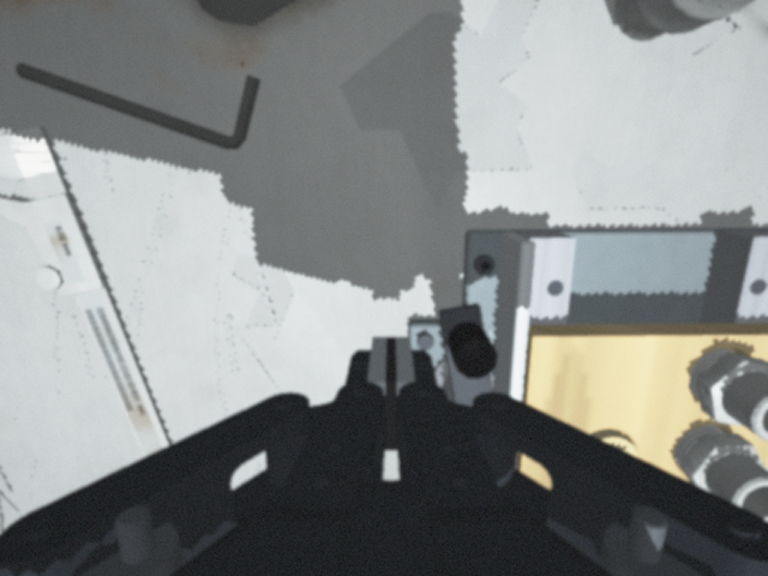

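```bash
python3 -m creep '[[[0,-0.006,0.008,0.006,-0.001,0.003,0],[0,0,0,0.006,0,0,0],[0,0,0,0.006,0,0,0],[0,0,0,0.006,0,0,0]]]'; python3 st.py; python3 kn.py wrist15.png
```

```text
t: 8.3
eef_pos: [0.5692, -0.044, 0.1306]
tool_rot: [-0.002, 0.962, -0.271, -0.001]
contact_force: [-2.4, 1.1, -0.5]
gripper_width: 0.002
t 8.3 p [ 0.5692 -0.044   0.1306] r 0.571 bear -4.4 xang -31.5 zaxis [-0.001   0.0045 -1.    ] F [-2.4  1.1 -0.5] g 0.002
q [-0.514  0.626  0.651  1.973 -0.567  0.732 -0.067]
D 0.251 N -0.5128
cand [275 224  41  33 909] [297.3 239.8] D 0.2595 N -0.5302 z 0.0751 cloud 0.2587 -0.5304
cand [257 227   7  15  84] [260.4 233.8] D 0.2629 N -0.5124 z 0.0747 cloud 0.2623 -0.5124
cand [233 235  14  14 152] [239.9 241.6] D 0.259 N -0.5024 z 0.0748 cloud 0.2584 -0.5023
```

View pics/wrist15.png

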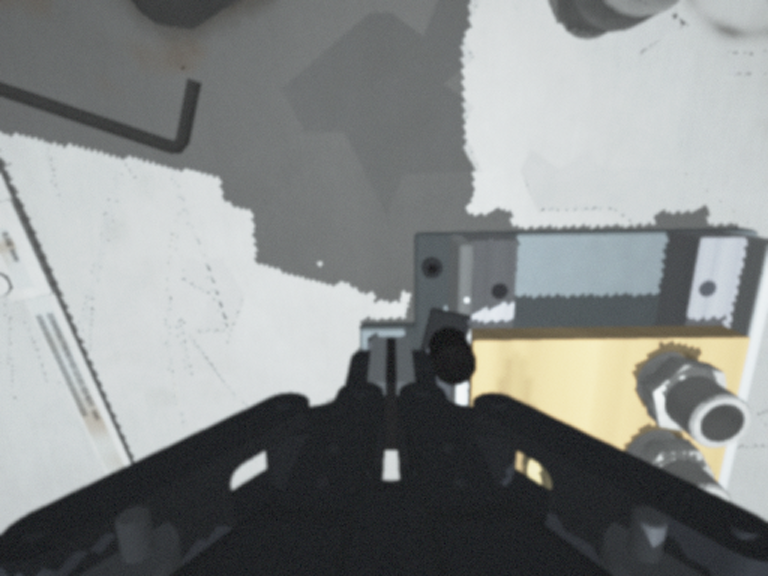

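```bash
python3 -m creep '[[[-0.003,0,-0.01,0.006,0.001,0,0],[0,0,0,0.006,0.0015,0,0],[0,0,0,0.006,0.002,0,0],[0,0,0,0.005,0.002,0,0]]]'; python3 st.py; python3 kn.py wrist16.png
```

```text
t: 8.68
eef_pos: [0.5862, -0.0643, 0.1304]
tool_rot: [0.0, 0.964, -0.266, -0.003]
contact_force: [-6.1, 0.4, 2.0]
gripper_width: -0.0
t 8.68 p [ 0.5862 -0.0643  0.1304] r 0.59 bear -6.3 xang -30.9 zaxis [-5.9e-03  7.0e-04 -1.0e+00] F [-6.1  0.4  2. ] g -0.0
q [-0.469  0.652  0.648  1.924 -0.561  0.759 -0.037]
D 0.2421 N -0.5377
cand [257 227   7  15  81] [260.5 234. ] D 0.2537 N -0.5372 z 0.0744 cloud 0.2531 -0.5372
cand [232 234  15  16 174] [239.2 241.6] D 0.2498 N -0.5269 z 0.0746 cloud 0.2491 -0.5268
cand [275 235  40  35 756] [297.2 249.5] D 0.2455 N -0.555 z 0.0751 cloud 0.2446 -0.5553
```

View pics/wrist16.png

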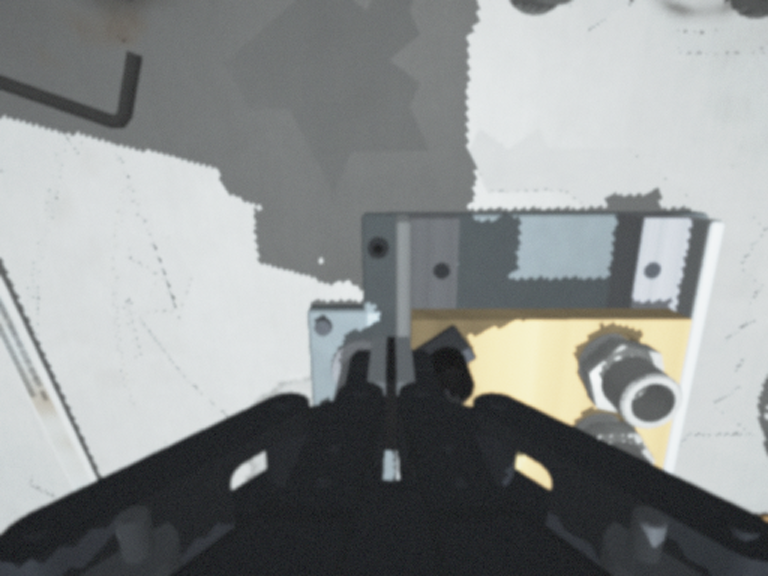

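```bash
python3 -m creep '[[[0,0.005,-0.006,-0.02,0,0,0],[0,0,0,0,0,-0.04,0],[0,0,0,0,-0.036,0,0],[0,0,0,0.022,-0.004,0,0],[0,0,0,0.022,0,0,0],[0,0,0,0,0,0,0]]]'; python3 st.py; python3 kn.py wrist17.png
```

```text
t: 9.23
eef_pos: [0.6321, -0.0452, 0.174]
tool_rot: [0.001, 0.964, -0.265, 0.004]
contact_force: [0.3, -0.2, -1.0]
gripper_width: 0.001
t 9.23 p [ 0.6321 -0.0452  0.174 ] r 0.634 bear -4.1 xang -30.78 zaxis [ 0.0069 -0.0043 -1.    ] F [ 0.3 -0.2 -1. ] g 0.001
q [-0.514  0.651  0.692  1.805 -0.525  0.87  -0.114]
D 0.2819 N -0.5676
```

View pics/wrist17.png

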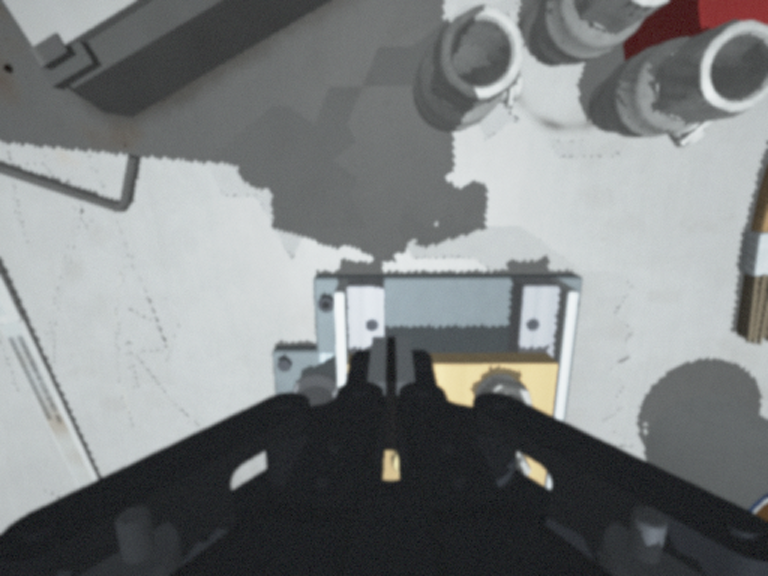

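```bash
python3 -m creep '[[[0,-0.008,0,-0.006,0,0,0],[0,0,0,0,0,0.015,0],[0,0,0,0,0,0.015,0],[0,0,0,0,0,0.012,0],[0,0,0,0,0,0,0]]]'; python3 st.py; python3 - <<'E'
from h import *
c=read_camera("side"); cv2.imwrite("pics/side18.png",cv2.resize(c["color"][150:230,180:300,::-1],None,fx=6,fy=6,interpolation=cv2.INTER_CUBIC))
E
```

```text
t: 9.7
eef_pos: [0.6233, -0.0423, 0.1298]
tool_rot: [-0.0, 0.964, -0.267, -0.001]
contact_force: [-1.2, -0.4, -0.2]
gripper_width: 0.003
t 9.7 p [ 0.6233 -0.0423  0.1298] r 0.625 bear -3.9 xang -30.94 zaxis [-0.002   0.0014 -1.    ] F [-1.2 -0.4 -0.2] g 0.003
q [-0.487  0.697  0.645  1.841 -0.571  0.799 -0.082]
D 0.2799 N -0.5585
```

View pics/side18.png

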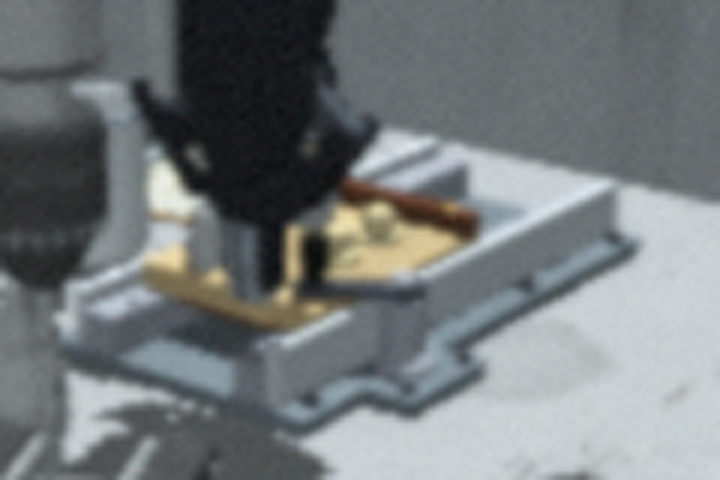

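```bash
python3 -m creep '[[[0,0,0,0,0.007,0,0],[0,0,0,0.001,0.007,0,0],[0,0,0,0.001,0.007,0,0],[0,0,0,0.001,0.007,0,0],[0,0,0,0.001,0.006,0,0]]]'; python3 st.py; python3 - <<'E'
from h import *
c=read_camera("side"); cv2.imwrite("pics/side19.png",cv2.resize(c["color"][150:230,180:300,::-1],None,fx=6,fy=6,interpolation=cv2.INTER_CUBIC))
E
```

```text
t: 10.17
eef_pos: [0.6097, -0.0753, 0.1321]
tool_rot: [-0.001, 0.964, -0.266, 0.001]
contact_force: [1.6, 0.6, 0.4]
gripper_width: 0.002
t 10.17 p [ 0.6097 -0.0753  0.1321] r 0.614 bear -7.0 xang -30.85 zaxis [ 0.002   0.0018 -1.    ] F [1.6 0.6 0.4] g 0.002
q [-0.439  0.678  0.645  1.868 -0.567  0.784 -0.025]
D 0.2445 N -0.5635
```

View pics/side19.png

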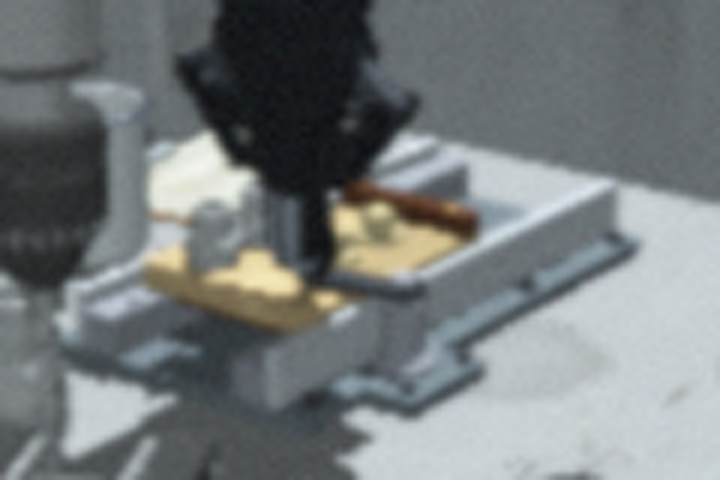

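```bash
python3 -m creep '[[[0,0,0,0,0.004,0.001,0],[0,0,0,0,0.004,0,0],[0,0,0,0,0,0,0]]]'; python3 st.py; python3 -m creep '[[[0,0,0,0,0.003,0,0],[0,0,0,0,0,0,0]]]'; python3 st.py; python3 - <<'E'
from h import *
c=read_camera("side"); cv2.imwrite("pics/side20.png",cv2.resize(c["color"][150:230,180:300,::-1],None,fx=6,fy=6,interpolation=cv2.INTER_CUBIC))
E
```

```text
t: 10.47
eef_pos: [0.6049, -0.0857, 0.1321]
tool_rot: [-0.001, 0.964, -0.268, 0.002]
contact_force: [-0.1, 0.4, -0.4]
gripper_width: -0.004
t 10.47 p [ 0.6049 -0.0857  0.1321] r 0.611 bear -8.1 xang -31.05 zaxis [ 3.7e-03  9.0e-04 -1.0e+00] F [-0.1  0.4 -0.4] g -0.004
q [-0.424  0.673  0.646  1.877 -0.566  0.777 -0.01 ]
D 0.2331 N -0.5647
t: 10.63
eef_pos: [0.6044, -0.0862, 0.1322]
tool_rot: [-0.003, 0.964, -0.267, 0.002]
contact_force: [-0.2, 0.1, -0.5]
gripper_width: -0.003
t 10.63 p [ 0.6044 -0.0862  0.1322] r 0.611 bear -8.1 xang -30.96 zaxis [ 0.0055  0.004  -1.    ] F [-0.2  0.1 -0.5] g -0.003
q [-0.421  0.671  0.643  1.879 -0.569  0.776 -0.004]
D 0.2325 N -0.5645
```

View pics/side20.png

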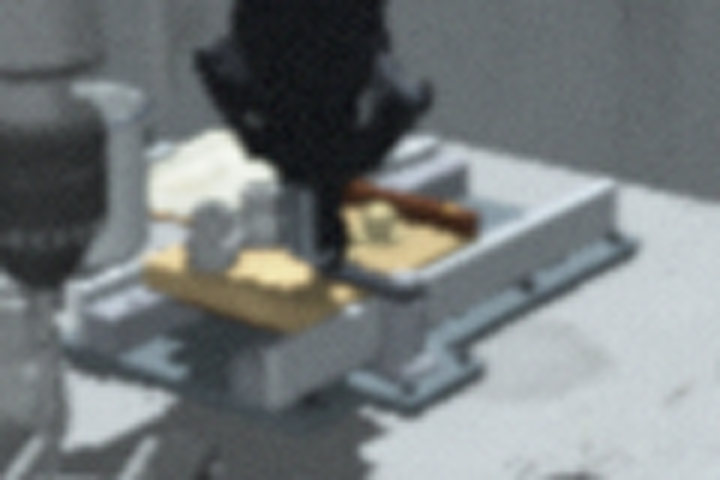

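```bash
python3 -m creep '[[[0,0,0,0,0.004,0.001,0],[0,0,0,0,0,0,0]]]' | sed -n '2p;4p'; python3 st.py|tail -1;  python3 -m creep '[[[0,0,0,0,-0.02,0,0],[0,0,0,0,-0.01,-0.04,0],[0,0,0,0,0,-0.04,0],[0,0,0,0,0.03,0,0],[0,0,0,0.01,0.04,0,0],[0,0,0,0.01,0.04,0,0],[0,0,0,0,0,0,0],[0,0,0,0,0,0,0]]]'; python3 st.py; python3 kn.py wrist21.png
```

```text
eef_pos: [0.6045, -0.0862, 0.132]
contact_force: [0.6, 0.2, -0.3]
D 0.2325 N -0.5646
t: 11.52
eef_pos: [0.5767, -0.1691, 0.2131]
tool_rot: [-0.001, 0.965, -0.262, -0.0]
contact_force: [0.5, 1.1, -0.1]
gripper_width: 0.002
t 11.52 p [ 0.5767 -0.1691  0.2131] r 0.601 bear -16.3 xang -30.43 zaxis [-2.0e-04  1.7e-03 -1.0e+00] F [ 0.5  1.1 -0.1] g 0.002
q [-0.351  0.556  0.734  1.857 -0.467  0.909  0.072]
D 0.147 N -0.5828
cand [227 104  21  20 338] [237.2 113.9] D 0.2146 N -0.5657 z 0.0754 cloud 0.2145 -0.5656
```

View pics/wrist21.png

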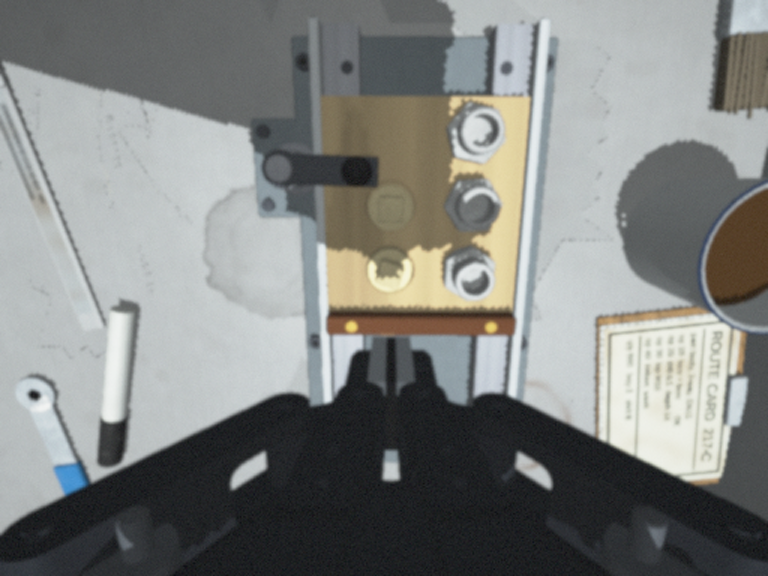

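```bash
python3 wm.py wrist22.png; python3 - <<'E'
from h import *
c=read_camera("wrist"); W=cloud(c); D=np.array([.5075,.8616]); N=np.array([-.8616,.5075]); Z=W[...,2]; x=W[...,:2]@D; y=W[...,:2]@N
b=(Z>.0485)&(Z<.0535)&(x>.18)&(x<.25)&(y>-.60)&(y<-.50)&(c["color"].max(2)<110)
q=np.stack([x[b],y[b]],1).astype(np.float32); print(b.sum()); print(cv2.minAreaRect(q*1000)); vx,vy,_,_=cv2.fitLine(q,cv2.DIST_HUBER,0,.01,.01).ravel(); print('bar theta',np.arctan2(-vy,vx)%np.pi)
cap=(Z>.054)&(Z<.0585)&(x>.19)&(x<.24)&(y>-.54)&(y<-.50); print('cap',x[cap].mean(),y[cap].mean())
E
python3 -m creep '[[[0,0,0,0,0,-0.04,0],[0,0,0,0,0,-0.04,0],[0,0,0,0.02,0.035,-0.02,0],[0,0,0,0.02,0.035,0,0],[0,0,0,0.02,0.035,0,0],[0,0,0,0,0,0,0],[0,0,0,0,0,0,0]]]'; python3 st.py; python3 - <<'E'
from h import *
for n in ["wrist","side","top"]: save(read_camera(n),n+"23.png")
E
```

```text
strip n 2170 D [0.1455 0.17   0.2002] N [-0.7935 -0.7623] z 0.0505
  edge nan nan
  edge nan nan
  board z 0.01 1849 0.0443
  board z 0.03 3161 0.0442
  board z 0.06 2963 0.0442
  board z 0.09 0 nan
1011
((215.57115173339844, -544.39892578125), (61.83427429199219, 19.249900817871094), 89.58104705810547)
bar theta 1.620402
cap 0.2157792521138206 -0.5237141502966606
t: 12.25
eef_pos: [0.5836, -0.2754, 0.3121]
tool_rot: [-0.001, 0.969, -0.248, -0.004]
contact_force: [1.0, 2.0, -0.0]
gripper_width: 0.001
t 12.25 p [ 0.5836 -0.2754  0.3121] r 0.645 bear -25.3 xang -28.73 zaxis [-0.0082  0.004  -1.    ] F [ 1.  2. -0.] g 0.001
q [-0.2    0.526  0.79   1.655 -0.402  1.142  0.195]
D 0.0589 N -0.6426
  return _methods._mean(a, axis=axis, dtype=dtype,
  ret = ret.dtype.type(ret / rcount)
```

View pics/top23.png

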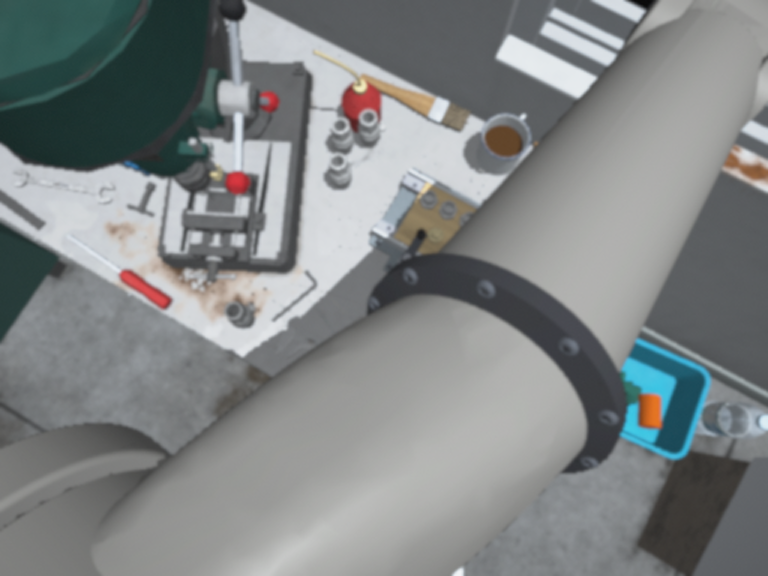

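View pics/side23.png

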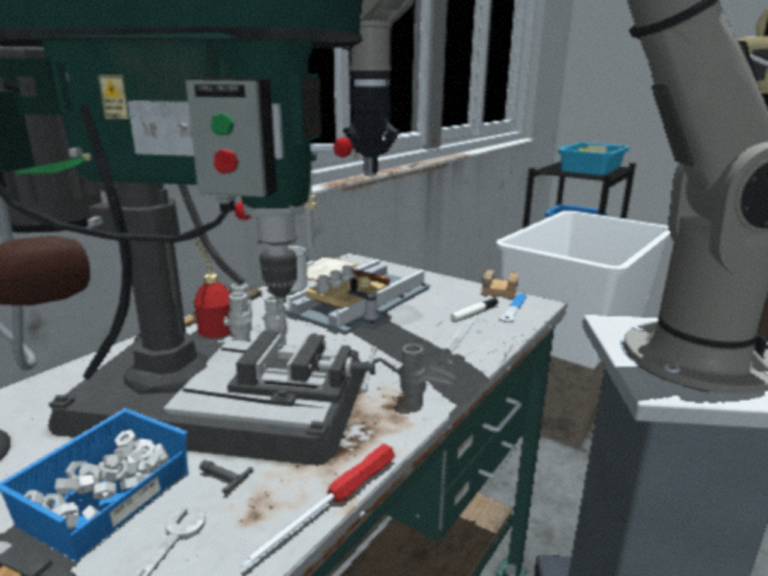

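View pics/wrist23.png

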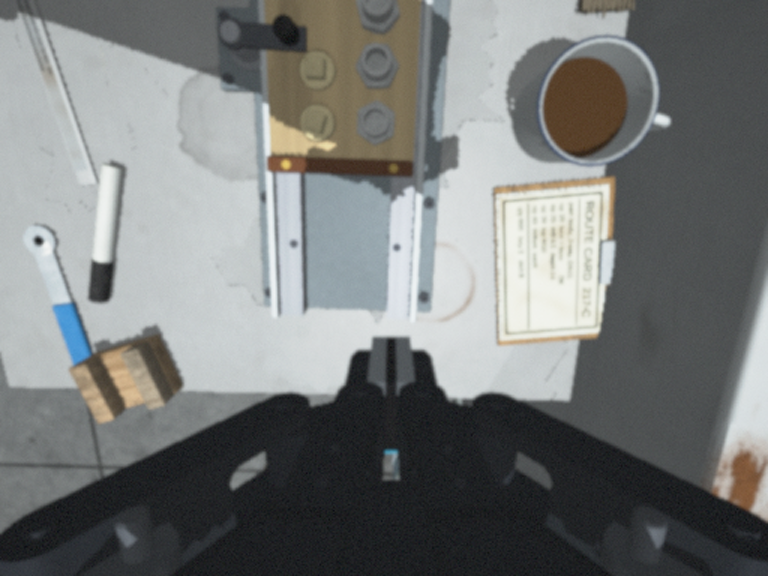

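```bash
python3 -m creep '[[[0,0,0,0,0,0,0],[0,0,0,0,0,0,0]]]' | head -1; python3 -c "
from station import *
import numpy as np
print(np.abs(get_obs()['joint_vel']).max()); print(hand_in())"
```

```text
t: 12.57
0.022250305453036707
the job is handed in; nothing more can be done
None
```

The pallet is home in the notches and the catch bar lies across the edge of the board. I handed the job in at about 12.6 s with the arm clear above the bench.

- **Pallet:** I pushed it by its trailing face with both fingertips, 3–4 N along the rails, until the board top fell from 50.2 to 44.2 mm. That is the full 6 mm drop, level along its length. One more small nudge met firm resistance of about 11 N, so it is seated.
- **Catch:** I pushed the knob sideways in two strokes with the closed fingertips, until further pushing gave no more movement. The bar measures 1.60–1.62 rad by camera, so it sits on its stop at 1.6 rather than exactly 1.57, about 2° past square.
- **Fittings and bench:** The last wrist picture shows the bar over the board and the fittings in view upright in their pockets. An earlier one taken after the catch was set showed all five. The bystanders look undisturbed; I judged this by eye and did not measure them.
- **Checks that disagreed:** The top camera put the fixture about 4 mm further back along the push direction than the wrist camera, so I used the wrist camera for the final placing. In the last height check the strip search picked up the clipboard instead; the board heights themselves still read 44.2 mm.

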